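# Gas the core and crack the core box open

## Robot

A 6-joint arm with a two-finger parallel gripper is mounted at the origin on the work surface. World frame = base frame: x ahead of the robot, y to its left, z up, the work surface at z = 0. Lengths are in m, angles in rad, forces in N, time in s.
With the tool pointing down it reaches from about 0.35 to 0.8 m from the base axis. Payload 7.3 kg.
Tool frame: the origin (TCP) lies between the finger pads; the fingertips stand 25 mm ahead of it and the grasp point (between the pads) lies 6 mm ahead of it (r.tip_extent is the distance from the TCP to the fingertips, in m); z points along the fingers, y is the direction in which the jaws open and shut (so a half turn about z gives the same grasp; the last joint's range is limited). The gripper opens to 85 mm and grips with 20 to 120 N. Pads are 22 mm wide; open, the fingers measure 114 mm over their backs; the gripper's body (76 mm by 85 mm) begins 54 mm behind the grasp point. The pads swing forward as they close: fully open they stand 13 mm farther back than shut.
Start: joints at [-1.27, 0.342, 1.524, -0, 1.275, -0.146], TCP at [0.227, -0.473, 0.256] pointing down, gripper open.
Joint ranges: [-2.53, 2.53], [-0.77, 2.02], [0.04, 2.7], [-1, 4.14], [0.28, 2.66], [-3.11, 3.11]. Speed limits (rad/s): [2.57, 2.57, 3.14, 3.14, 3.14, 3.14].

## Interface

Orientations are given as a unit quaternion [x, y, z, w].
In Python, from workcell import r, command_gripper, optics gives the robot as it stands. The module is installed in compiled form; this text tells all that it offers. Calls block until the motion is done:
- r.reach(position, orientation): joint-space move of the TCP to a pose.
- r.move_straight(position, orientation=None, speed=0.15, max_force=None): straight line of the TCP; orientation=None keeps the orientation; speed is the mean speed in m/s. With max_force (N) it stops when the force on the tool has changed by that much, and returns True; else False.
- r.movej(angles): joint-space move.
- command_gripper(opening, force=None): finger opening in m; force is the grip in N (None keeps the last); returns when the fingers have stopped.
- r.hold(seconds).
- r.solve_ik(position, orientation): joint angles nearest the present ones, or None.
- r.read_state(): the state.
- optics.get_image(name): name is "side" or "top" or "wrist"; returns (picture, depth): 384x512x3 uint8, red, green, blue; 384x512 float32, m along the optical axis (not along the pixel's ray), 0 where there is no reading.
- optics.camera_model(name): a dict with "K" (3x3 intrinsics, pixels), "R" (3x3) and "t" (3): a world point X has camera coordinates R X + t; the wrist camera has in their place "tool_from_camera" (4x4, takes a point from camera to tool coordinates, whose origin is the TCP and whose axes are the flange's). Camera axes: x right, y down, z forward; pixel columns grow to the right and rows downward; lengths in m; the calibration is good to about 2 mm. A picture is of the moment at which its call begins: read the wrist's pose just before it. camera_model takes no time and is no camera call.
A pose or a line that the arm cannot do raises r.PlanningError and nothing moves.
- r.finish_job(): hands the job in, once; it reports no verdict.
The state is a dict: "time_s": time; "joint_positions": joint angles; "dq": joint speeds; "tau": joint torques, N m; "eef_pos": TCP position; "eef_rot": TCP orientation; "contact_force": force on the tool from outside, world axes, zero at the start; "torque": the same for the moment, N m; "grip_width": finger opening in m.
Only numpy, scipy, OpenCV 4.12 (cv2) and the standard library are available. Lean on these libraries where they do the work, as an engineer would, in place of code of your own. Each camera call takes 0.05 s, during which the arm holds its last target. There are 200 camera calls.

## Task

Gas the sand core in the shut core box: push the red cap on the gas bottle right down, then let it come all the way back up. Then take the lid by its red handle, pull it straight up until the sticky seal lets go, without snatching it away, and keep holding it by the handle, level and still over the box, about 3 cm clear of the rim so the spent gas can drain; finish while still holding it there, and leave the finished cores and the brush alone.

Things in the scene. Friction and masses are not known exactly. Their poses are not given: they have to be found in the camera images.
- station: gassing station, fixed: grey base plate 260 (x) x 360 (y) x 12 mm, its centre at station y +10 mm; origin on the table, +x points away from the robot at yaw 0. At its right (-y) an open aluminium core box 190 (x) x 200 (y) mm, centred at x 0, y -60 mm, rim 128 mm high, closed by a lift-off lid whose latches are already off. At its left a green gas bottle, 60 mm across, axis at x 0, y +135 mm
- gas_cap (a joint): the red push cap on the bottle's valve, 0 = up, 0.007 = fully down (m, straight down). Sprung: it starts to move at about 4.5 N and is fully down at about 8 N, and rises by itself when released. It counts as right down from 0.005 on.
- cap_top (a point): centre of the top face of the red push cap on the gas bottle, a disc 33 mm across and 12 mm thick, 231 mm above the table when up. Below it: brass valve, a gauge reaching 38 mm out on the robot side (193 mm high) and a thin copper pipe leaving towards the box at 186 mm; nothing stands higher than the cap
- globe_core: finished core, sand yellow, a ball 80 mm across on a neck 40 mm across, 118 mm tall, loose on the table; origin under its neck
- step_core: finished core, sand yellow, a stepped round column 60 mm across at the foot, 105 mm tall, loose; origin under its foot
- black_core: finished core with black wash, round, 64 mm across, 75 mm tall, loose; origin under its foot
- brush: wash brush, 160 mm long, lying loose on the table beside the gas bottle; origin under its middle
- mouth (a point): centre of the core box's mouth, at the height of its rim, 128 mm above the table: where the lid's origin is when shut
- lid: the core box's loose aluminium lid, a 190 (x) x 200 (y) x 8 mm plate, 0.75 kg; origin at the centre of the plate's underside, z up, axes as the station's when shut. Its plug, 11 mm deep, sits in a sticky rubber lip seal inside the mouth: it takes 15 to 22 N straight up (weight included) to break it free in the first 2 mm, falling off to the weight (6 to 9 N) at 11 mm up
- handle (a point): centre of the red bar of the lid's bow handle: 124 mm long along the lid's y axis, 14 mm thick (x), 16 mm high, on two posts 110 mm apart, over the middle of the lid. The point is 55 mm above the lid's origin and 183 mm above the table when shut; 39 mm of free space under the bar

How it is judged:
On the way, in this order (a step that is already met when the one before it is completed fails the run):
1. the gas cap is pushed right down while the lid is shut (value of joint gas_cap above 0.005 m and z of lid in the frame of mouth below 0.003 m), for 0.1 s.
2. the gas cap is all the way up again, the lid still shut (value of joint gas_cap below 0.001 m and z of lid in the frame of mouth below 0.003 m), for 0.1 s.
3. the seal is broken: the fingers have pulled the lid clear of it (z of lid in the frame of mouth above 0.012 m and contact force between the fingers and lid above 1 N), for 0.1 s.
At the end, for the whole second after the job is handed in: the fingers alone hold the lid, still and level within 0.2 rad, its plate 15 to 60 mm above the rim and within 30 mm of its place over the box, touching nothing of the station, and the gas cap is fully up (z of lid in the frame of mouth between 0.015 and 0.06 m and horizontal distance between lid and mouth below 0.03 m and angle between lid's own z axis and vertical below 0.2 rad and contact force between the fingers and lid above 1 N and contact force between lid and station below 0.3 N and linear speed of lid below 0.03 m/s and value of joint gas_cap below 0.001 m); the arm keeps its last pose, push and grip.
It fails at once if the lid is snatched away: lifted more than 100 mm off the rim (z of lid in the frame of mouth above 0.1 m).
It fails at once if a finished core is shifted more than 25 mm (distance of any of globe_core, step_core, black_core from where it was at the start of the episode above 0.025 m).
It fails at once if a finished core is tipped over (angle between any of globe_core, step_core, black_core's own z axis and vertical above 0.4 rad).
It fails at once if the brush is shifted more than 30 mm (distance of brush from where it was at the start of the episode above 0.03 m).
It also fails if it takes over 48 s, if anything falls off the work surface, if the arm or the gripper's body presses on something with over 40 N, if the wrist force passes 120 N, or if a joint passes its speed limit or range.

## Working session

There is one attempt and no reset: what is moved stays moved. The work goes in short steps, each a Python script; the robot and the scene stay as the last script left them, time stands still between calls to the robot, and variables do not carry over. Pictures are saved under pics/ and viewed, on a budget of 10 in all, crops included, one or two more only if the job needs it, and the job is handed in when it is done.

```bash
mkdir -p pics; cat > h.py <<'E'
import numpy as np, cv2
from workcell import r, command_gripper, optics
def cloud(name):
    s=r.read_state(); p,d=optics.get_image(name); m=optics.camera_model(name); K=np.array(m["K"])
    v,u=np.mgrid[0:384,0:512]
    c=np.stack([(u-K[0,2])/K[0,0]*d,(v-K[1,2])/K[1,1]*d,d],-1)
    if "R" in m: w=(c-np.array(m["t"]))@np.array(m["R"])
    else:
        from scipy.spatial.transform import Rotation as Ro
        T=np.array(m["tool_from_camera"]); w=(c@T[:3,:3].T+T[:3,3])@Ro.from_quat(s["eef_rot"]).as_matrix().T+np.array(s["eef_pos"])
    return p,d,w
def red(p):
    h=cv2.cvtColor(p,cv2.COLOR_RGB2HSV)
    return (((h[...,0]<8)|(h[...,0]>172))&(h[...,1]>130)&(h[...,2]>60))
def blobs(p,d,w,minpx=40):
    m=(red(p)&(d>0)).astype(np.uint8)
    n,l,st,ce=cv2.connectedComponentsWithStats(m)
    for i in range(1,n):
        if st[i,4]>minpx:
            q=w[l==i]; print(st[i],'med',np.median(q,0).round(4),'min',np.percentile(q,2,axis=0).round(4),'max',np.percentile(q,98,axis=0).round(4))
E
python3 - <<'E'
from h import *
s=r.read_state(); print(s["time_s"],s["eef_rot"],s["contact_force"],s["grip_width"],r.tip_extent)
ims=[]
for n in("top","side"):
    p,d,w=cloud(n); print(n); blobs(p,d,w); cv2.imwrite(f"pics/{n}.png",p[...,::-1])
E
```

```text
0.0 [ 9.75149853e-01  2.21545018e-01 -6.06640447e-05 -7.51510173e-04] [-0.12426697  0.75429888  0.58247798] 0.08545369435031218 0.025
top
[183 172  13  12 133] med [0.6015 0.2412 0.2307] min [ 5.864e-01  2.257e-01 -3.000e-04] max [0.6622 0.3084 0.2338]
[243 181  44   5 179] med [0.5972 0.0451 0.1906] min [ 0.5929 -0.0097  0.1859] max [0.6026 0.1027 0.1943]
side
[236 156  35  26 198] med [0.5942 0.0517 0.1899] min [ 0.5895 -0.0105  0.1811] max [0.6032 0.1093 0.1938]
[191 191  13  11 121] med [0.5978 0.2433 0.2298] min [ 0.5837  0.137  -0.0014] max [0.7647 0.2576 0.2338]
```

View pics/top.png

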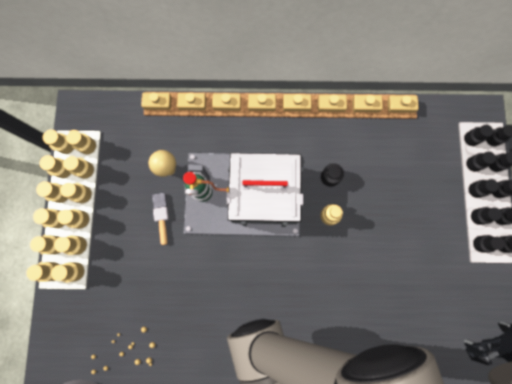

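View pics/side.png

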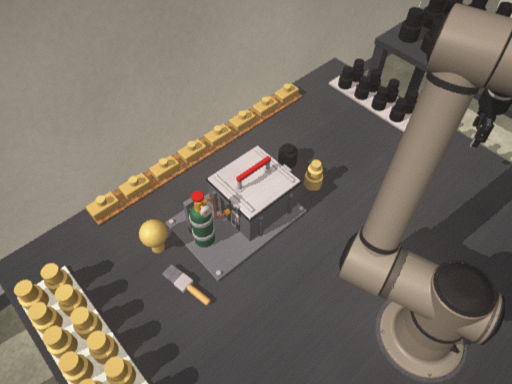

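The top view shows the cap at (190,178), the handle at (265,183), the globe core at (162,162) just left of the cap, and the brush at (161,220). The side view agrees. Next I take a closer look with the wrist camera.

```bash
python3 - <<'E'
from h import *
q=[.70710678,.70710678,0,0]
s=r.read_state(); e=s["eef_pos"]
r.move_straight([e[0],e[1],.42],speed=.2)
r.reach([.53,.13,.43],q)
command_gripper(0.0)
r.hold(.2)
s=r.read_state();print(s["time_s"],s["eef_pos"],s["joint_positions"],s["contact_force"],s["grip_width"])
p,d,w=cloud("wrist"); blobs(p,d,w)
m=(red(p)&(d>0)).astype(np.uint8); n,l,st,ce=cv2.connectedComponentsWithStats(m)
for i in range(1,n):
    if st[i,4]>60:
        Q=w[l==i]; Q=Q[Q[:,2]>np.percentile(Q[:,2],90)-.008]; print('rect',cv2.minAreaRect((Q[:,:2]*1000).astype(np.float32)),'z',np.median(Q[:,2]))
cv2.imwrite("pics/w1.png",p[...,::-1])
E
```

```text
4.4333 [0.52997593 0.13002927 0.43000022] [1.00128234e-01 3.17802865e-01 1.09252916e+00 3.77304510e-06
 1.73129917e+00 1.00056998e-01] [-0.73409337 -0.07293932  0.00139342] 0.0002510270509680114
[ 308   33   36   38 1050] med [0.5982 0.2415 0.231 ] min [0.5838 0.2269 0.226 ] max [0.6133 0.2561 0.2327]
[ 298  178   17   96 1124] med [0.5963 0.0527 0.1906] min [ 0.59   -0.0098  0.1838] max [0.6034 0.1082 0.1922]
rect ((598.2864379882812, 241.54212951660156), (31.22820281982422, 31.606874465942383), 89.34922790527344) z 0.23106099022564164
rect ((596.8656005859375, 47.59539031982422), (122.79911041259766, 14.150188446044922), 89.62295532226562) z 0.19061109633161818
```

View pics/w1.png

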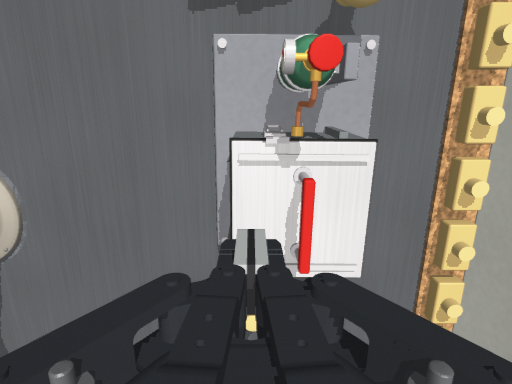

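The wrist picture shows the cap at (325,52) and the whole handle bar at (307,226), with the station yaw about 0. Now I press the cap and release it.

```bash
python3 - <<'E'
from h import *
r.move_straight([.598,.2415,.275],speed=.15)
f0=np.array(r.read_state()["contact_force"])
st=r.move_straight([.598,.2415,.244],speed=.02,max_force=14)
s=r.read_state(); print(st,s["eef_pos"],s["contact_force"]-f0)
r.hold(.4)
s=r.read_state(); print(s["eef_pos"],s["contact_force"]-f0)
p,d=optics.get_image("side"); cv2.imwrite("pics/press.png",cv2.resize(p[140:270,130:300],None,fx=3,fy=3)[...,::-1])
r.move_straight([.598,.2415,.30],speed=.06)
r.hold(.3)
s=r.read_state(); print(s["time_s"],s["eef_pos"],s["contact_force"]-f0)
p,d,w=cloud("side"); blobs(p,d,w)
E
```

```text
True [0.59795353 0.24149846 0.24959568] [-1.49377699 -0.22065065  8.18400287]
[0.5979509  0.24148814 0.24970731] [-1.54799398 -0.25329025  8.62385284]
8.975 [0.59794882 0.24149768 0.2997371 ] [0.39856803 1.73873819 0.98274492]
[236 156  35  26 199] med [0.5944 0.0509 0.1898] min [ 0.5892 -0.0119  0.1822] max [0.6033 0.1089 0.1934]
[191 190  13  12 120] med [0.5978 0.2435 0.2301] min [5.830e-01 1.412e-01 5.000e-04] max [0.7677 0.2579 0.2333]
```

View pics/press.png

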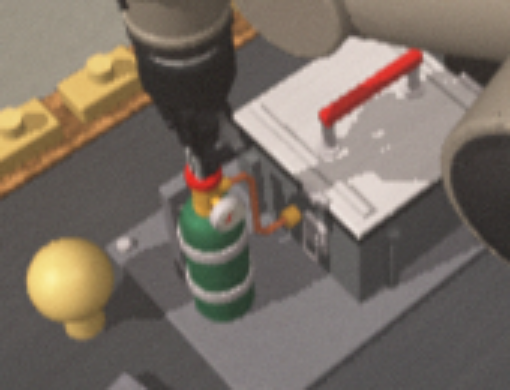

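The press picture shows the fingertips on the cap. The travel came out at about 6.3 mm at about 8.6 N, which is enough but not by much. A second, firmer press is cheap and does no harm.

```bash
python3 - <<'E'
from h import *
r.move_straight([.598,.2415,.262],speed=.1)
r.hold(.1); f0=np.array(r.read_state()["contact_force"])
st=r.move_straight([.598,.2415,.244],speed=.02,max_force=24)
r.hold(.3)
s=r.read_state(); print(st,s["eef_pos"],s["contact_force"]-f0)
r.move_straight([.598,.2415,.32],speed=.08)
command_gripper(.05,60)
q=[.70710678,.70710678,0,0]
r.move_straight([.597,.0476,.32],speed=.2)
r.move_straight([.597,.0476,.27],speed=.15)
r.hold(.3)
s=r.read_state(); print(s["time_s"],s["eef_pos"],s["contact_force"],s["grip_width"])
p,d,w=cloud("wrist"); blobs(p,d,w); cv2.imwrite("pics/w2.png",p[...,::-1])
p,d,w=cloud("side"); blobs(p,d,w)
E
```

```text
True [0.59808557 0.24154673 0.24971854] [-3.0954911   0.60178426  5.72945361]
14.2 [0.59729212 0.04764208 0.27089083] [-0.0776601  -0.51567152 -0.10588242] 0.04984102204389953
[ 242  113   22  177 3541] med [0.5973 0.0542 0.1908] min [ 0.5906 -0.0102  0.1885] max [0.6039 0.1066 0.1922]
[236 156  35  26 202] med [0.5939 0.0517 0.1901] min [ 0.5598 -0.0099  0.1824] max [0.6026 0.1097 0.2591]
[191 190  13  12 119] med [0.5981 0.2433 0.2302] min [ 5.821e-01  1.395e-01 -2.000e-04] max [0.7663 0.2587 0.2337]
```

View pics/w2.png

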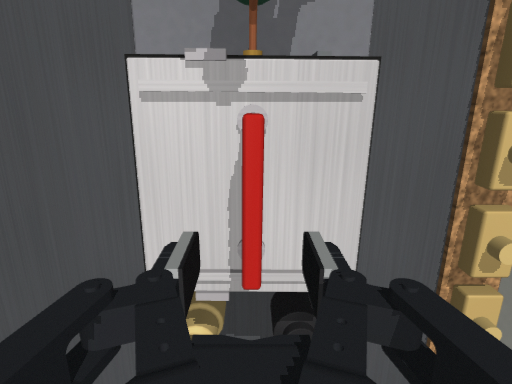

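The handle at (253,200) sits between the open fingers, the lid is shut and the cap is up. The second press stopped at the same height as the first with 24 N allowed instead of 14 N, so the cap had hit its hard stop. Now I grasp the handle and pull the lid free.

```bash
python3 - <<'E'
from h import *
print(r.move_straight([.597,.0476,.188],speed=.08,max_force=15))
command_gripper(0.0,90); r.hold(.2)
s=r.read_state(); print(s["time_s"],s["eef_pos"],s["contact_force"],s["grip_width"])
e=np.array(s["eef_pos"])
for dz in (.002,.005,.010,.015,.030):
    r.move_straight([e[0],e[1],e[2]+dz],speed=.012)
    s=r.read_state(); print(dz,s["eef_pos"],s["contact_force"],s["grip_width"])
r.hold(.6)
s=r.read_state(); print(s["time_s"],s["eef_pos"],s["contact_force"],s["torque"],s["grip_width"])
p,d,w=cloud("side"); blobs(p,d,w); cv2.imwrite("pics/lift.png",cv2.resize(p[120:270,150:330],None,fx=4,fy=4)[...,::-1])
p,d,w=cloud("wrist"); blobs(p,d,w)
m=(p.min(-1)>150)&(w[...,2]>.14)&(w[...,2]<.19)
Q=w[m]; A=np.c_[Q[:,:2]-Q[:,:2].mean(0),np.ones(len(Q))]; c=np.linalg.lstsq(A,Q[:,2],rcond=None)[0]; print('plane',c,len(Q), 'med z', np.median(Q[:,2]))
E
```

```text
False
16.1 [0.59794536 0.04761245 0.18876268] [5.73391386 0.59574768 3.50729027] 0.012365374953011871
0.002 [0.59781217 0.04759274 0.18895941] [ 6.9581912   0.9128151  -9.17544317] 0.012108357565736673
0.005 [0.59710794 0.0476536  0.19074714] [  5.77275549   0.0895438  -13.81042044] 0.012270405935328651
0.01 [0.59737517 0.04761934 0.19762951] [ 3.7865583   0.18543983 -8.93679765] 0.012506389034762786
0.015 [0.59781029 0.04762441 0.20386257] [ 0.5173497  -0.05089323 -6.31179391] 0.012040315883787197
0.03 [0.59789673 0.04760828 0.21864799] [ 0.52216452  0.28393015 -7.50055732] 0.012793353557028804
20.025 [0.5979358  0.04764009 0.21876513] [ 0.03292984  0.33471094 -7.44107466] [ 0.00664812  0.02160513 -0.0062609 ] 0.012441065679460109
[236 159  17  16 104] med [0.5955 0.0829 0.2197] min [0.5896 0.0525 0.2116] max [0.6037 0.1088 0.2244]
[191 190  13  12 120] med [0.5978 0.2432 0.2303] min [ 0.584   0.1396 -0.0017] max [0.7696 0.2585 0.2334]
[ 233  122   37  218 7130] med [0.5969 0.0701 0.2208] min [0.5905 0.018  0.2184] max [0.6033 0.1074 0.2222]
plane [0.00687    0.01912025 0.16681369] 45902 med z 0.1661629078143544
```

View pics/lift.png

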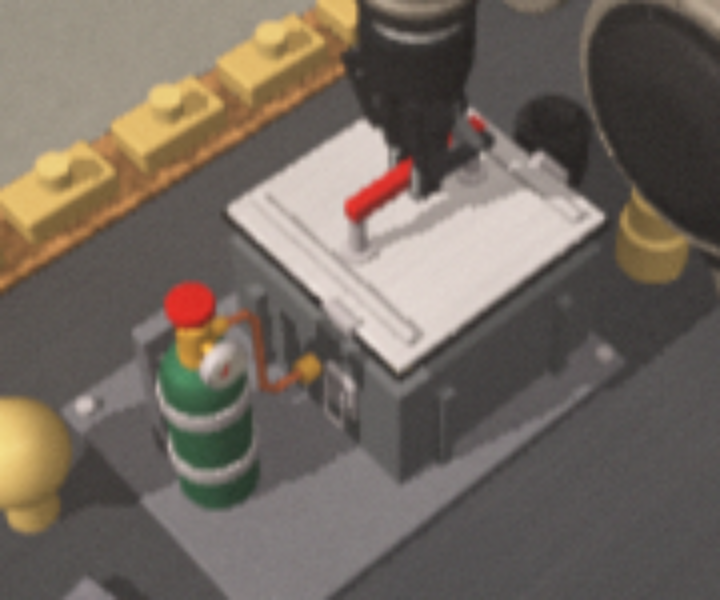

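The lid is up about 30 mm, tilted only 0.02 rad, and the tool carries its 7.4 N weight. The cap is up, and the globe and step cores stand upright. I hand it in.

```bash
python3 -c "
from h import *
s=r.read_state();print(s['time_s'],s['eef_pos'],s['contact_force'],s['grip_width'])
r.finish_job()"
```

```text
20.125 [0.59795138 0.04762574 0.21879483] [-0.91242014  0.6589526  -7.93588173] 0.012353407502804462
the job is handed in; nothing more can be done
```

The job is handed in at 20.1 s of the 48 s allowed, with the arm still holding the lid by its handle over the box. No verdict was reported.

- **Gas cap:** I pressed it twice with closed fingertips and let it rise each time. By the fingertip position it went down about 6.3 mm (5 mm is enough). The settled force readings disagreed: 8.6 N on the first press, then 5.7 N on the second, which is below the 8 N given for fully down. The wrist force zero drifts by 1 to 2 N. Both presses stopped at the same height, with 14 N and then 24 N allowed, so I take it that the cap reached its stop. The last pictures show it back at 0.230 m, fully up.
- **Lid:** I gripped the handle with 90 N set and pulled slowly, at 0.012 m/s. The pull peaked at about 17 N from the reading just before the lift, then fell to about 7.5 N, the lid's own weight.
- **Final position:** The plate is about 30 mm above the rim, tilted about 0.02 rad, with sideways drift under about 1 mm. The force and grip readings were steady.
- **Cores and brush:** The arm was never sent near them. In the last picture the globe and step cores stand upright. The black core is partly hidden, and the brush is nearly all outside the crop. I did not measure whether any of them had moved.

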